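Shut the tagged air valve in the bench air box

TASK

Shut off the compressed air to the outlet whose valve lever carries the round tag. With the fingers, push the cover of the bench air box by its strip all the way aside onto the fixed half of the box, then push the tagged lever, uncovered in the well, clockwise (seen from above) to its stop, so that it stands square across its pipe. Only push, do not lift the cover out of its frame, leave it open, and leave the plain lever and everything around the box where it is.

Things in the scene. Friction and masses are not known exactly. Their poses are not given: they have to be found in the camera images.
- air_box: Bench air box, fixed: grey-painted plywood, 300 mm (its x) by 331 mm (y), 98 mm high. Origin: centre of its underside, on the bench; x points away from the robot, y to the robot's left, z up (yaw within 0.2 rad). Its right half (y below 0) has a fixed deck, top 86 mm up. A frame of battens 11 mm wide, tops 98 mm up, guides the cover: inner faces at x +/-139.5 mm, y +/-155 mm.
- well (a point): Middle of the open well in the box's left half, at the height of its rim (86 mm). The well spans 264 mm in the box's x and y from 0 to +148 mm in the box's frame, and holds two ball valves whose pipes run along y (pipe tops 39 mm, valve bodies up to 44 mm above the bench), one nearer the robot, one farther.
- cover: Sliding cover: loose plywood plate 276 (x) by 158 (y) by 9 mm, about 0.35 kg, lying in the frame 86 mm up (top at 95 mm). Origin: centre of its underside. It starts over the well (its y in the box's frame +60 to +76 mm) and slides to the box's -y (robot's right) up to the end batten, at y = -76 mm, wholly on the fixed half. 1 to 4 N moves it.
- strip (a point): Middle of the top of the finger strip on the cover: a wooden bar 120 mm long along the box's x, 18 mm thick in y, standing 20 mm above the cover (top 115 mm above the bench), 20 mm to the +y side of the cover's centre. Push it on its +y face.
- tagged_lever (a joint): Turn of the tagged valve's lever, rad: 0 = open, along its pipe, pointing to the box's +y; grows clockwise seen from above; 1.571 = shut, at its stop, pointing to the box's +x. Stays where it is left; starts at 0 to 0.2. About 6 N at 50 mm from the pivot turns it.
- tagged_pivot (a point): Point on the vertical turning axis of the tagged lever, at the lever's mid-height, 68 mm above the bench. The tagged valve may be the near or the far one (x -57 or +48 mm in the box's frame, y +35 mm).
- tag (a point): Centre of the top of the round tag on the tagged lever: a flat brass disc 30 mm across, 2.5 mm thick, riveted on the lever 52 mm from the pivot, its top 76.5 mm above the bench. Under it the lever's black rubber sleeve, 14 mm wide, reaches from 22 to 70 mm from the pivot and from 62 to 74 mm above the bench.
- plain_pivot (a point): The same point on the axis of the other valve, whose lever is alike but has no tag and stays open.
- plain_end (a point): Free end of the plain lever, 70 mm from its pivot, at mid-height. Must stay where it is.
- glue_bottle: Bystander, leave alone: white glue bottle, 56 mm across, 170 mm tall, standing right of the box.
- screw_jar: Bystander, leave alone: glass screw jar with steel lid, 64 mm across, 75 mm tall, standing left of the box.
- tape_measure: Bystander, leave alone: grey tape measure, 72 x 42 x 66 mm tall, standing left of the box.
- spare_nipple: Bystander, leave alone: spare brass hose nipple, 24 mm across, 44 mm tall, standing between the two couplers that stick out of the box's left end.
- bar_clamp: Bystander, leave alone: steel bar clamp lying beyond the box, 240 x 85 x 30 mm tall.
- hammer: Bystander, leave alone: hammer lying right of the box, 270 mm long.
- screwdriver: Bystander, leave alone: screwdriver lying beyond the box on the left, 160 mm long.

How it is judged:
On the way, in this order (a step that is already met when the one before it is completed fails the run):
1. the cover is slid all the way aside onto the fixed half, the tagged lever not yet shut (y of cover in the frame of air_box below -0.06 m and value of joint tagged_lever below 0.5 rad), for 0.2 s.
2. the tagged lever is pushed shut (value of joint tagged_lever above 1.47 rad), for 0.2 s.
At the end, for the whole second after the job is handed in: The cover lies flat in its frame, slid to within 16 mm of its stop over the fixed half, at rest; the tagged lever is shut to within 0.1 rad (6 degrees) of its stop; the plain lever's end is within 12 mm, and every bystander within 20 mm, of where it began (y of cover in the frame of air_box below -0.06 m and z of cover in the frame of air_box below 0.092 m and angle between cover's own z axis and vertical below 0.05 rad and linear speed of cover below 0.02 m/s and value of joint tagged_lever above 1.47 rad and distance of plain_end from where it was at the start of the episode below 0.012 m and distance of each of glue_bottle, screw_jar, tape_measure, spare_nipple, bar_clamp, hammer, screwdriver from where it was at the start of the episode below 0.02 m); the robot touches nothing.
It fails at once if the cover is lifted or tipped out of its frame (z of cover in the frame of air_box above 0.098 m or angle between cover's own z axis and vertical above 0.12 rad).
It fails at once if the plain lever is moved (not (distance of plain_end from where it was at the start of the episode below 0.012 m)).
It fails at once if a bystander is moved or picked up (not (distance of each of glue_bottle, screw_jar, tape_measure, spare_nipple, bar_clamp, hammer, screwdriver from where it was at the start of the episode below 0.02 m)).
It also fails if it takes over 45 s, if anything falls off the work surface, if the arm or the gripper's body presses on something with over 40 N, if the wrist force passes 120 N, or if a joint passes its speed limit or range.

ROBOT

A 7-joint arm with a two-finger parallel gripper is mounted at the origin on the work surface. World frame = base frame: x ahead of the robot, y to its left, z up, the work surface at z = 0. Lengths are in m, angles in rad, forces in N, time in s.
With the tool pointing down it reaches from about 0.4 to 0.85 m from the base axis. Payload 4.4 kg.
Tool frame: the origin (TCP) lies on the centre line of the jaws, within the pads' length; the fingertips stand r.tip_extent ahead of it and the grasp point (between the pads) lies 3 mm ahead of it (r.tip_extent is the distance from the TCP to the fingertips, in m); z points along the fingers, y is the line along which they close (so a half turn about z gives the same grasp; the last joint's range is limited). The gripper opens to 94 mm and grips with 3 to 60 N. Pads are 16 mm wide; open, the fingers measure 119 mm over their backs; the gripper's body (75 mm by 177 mm) begins 78 mm behind the grasp point.
Start: joints at [-1.215, 0.628, 0.038, 1.517, -0.027, 0.996, -0.02], TCP at [0.266, 0.593, 0.227] pointing down, gripper open.
Joint ranges: [-3.06, 3.06], [-0.37, 2.12], [-1.25, 1.32], [0.18, 2.47], [-1.1, 4.24], [0.23, 1.98], [-2.94, 2.94]. Speed limits (rad/s): [2.57, 2.57, 3.14, 3.14, 3.14, 3.14, 3.14].

INTERFACE

Orientations are given as a rotation vector (axis times angle).
In Python, from bench import r gives the robot as it stands. Calls block until the motion is done:
- r.move_ptp(position, orientation): joint-space move of the TCP to a pose.
- r.move_straight(position, frame=None, feed=0.15): straight line of the TCP; frame=None keeps the orientation; feed is the mean speed in m/s.
- r.move_j(angles): joint-space move.
- r.gripper_to(opening, grasp_force=None): opening from 0.0 (shut) to 1.0 (fully open); grasp_force is the grip in N (None keeps the last); returns when the fingers have stopped.
- r.wait(seconds).
- r.inverse_kinematics(position, orientation): joint angles nearest the present ones, or None.
- r.sense(): the state.
- r.camera(name): name is "scene" or "top" or "wrist"; returns a dict with "img" (480x640x3 uint8, blue, green, red), "intrinsics" (3x3 intrinsics, pixels), "k1" (the pictures are not rectified: a ray, as slopes to the right and down, at radius r is drawn at 1 + k1 r^2 times it, then the intrinsics apply), "xyz" and "attitude" of the camera in the world. Camera axes: x right, y down, z forward; pixel columns grow to the right and rows downward; lengths in m; the calibration is good to about 2 mm. A picture is of the moment at which its call begins. There is no depth.
A pose or a line that the arm cannot do raises r.IKError and nothing moves.
- r.hand_in(): hands the job in, once; it reports no verdict.
The state is a dict: "t": time; "qpos": joint angles; "joint_velocities": joint speeds; "joint_torque": joint torques, N m; "tool_pos": TCP position; "orientation": TCP orientation; "contact_force": force on the tool from outside, world axes, zero at the start; "wrist_torque": the same for the moment, N m; "opening": opening from 0.0 (shut) to 1.0 (fully open).
Only numpy, scipy, OpenCV 4.12 (cv2) and the standard library are available. Lean on these libraries where they do the work, as an engineer would, in place of code of your own. Each camera call takes 0.05 s, during which the arm holds its last target. There are 200 camera calls.

## Working session

There is one attempt and no reset: what is moved stays moved. The work goes in short steps, each a Python script; the robot and the scene stay as the last script left them, time stands still between calls to the robot, and variables do not carry over. Pictures are saved under pics/ and viewed, on a budget of 10 in all, crops included, one or two more only if the job needs it, and the job is handed in when it is done.

```bash
mkdir -p pics
cat > h.py <<'E'
import numpy as np, cv2
from scipy.spatial.transform import Rotation as R
from bench import r
def rot(a):
    a=np.array(a,float)
    if a.shape==(3,3): return a
    return (R.from_quat(a) if a.size==4 else R.from_rotvec(a)).as_matrix()
def px2w(c,uv,z):
    K=np.array(c["intrinsics"],float); out=[]
    for u in np.atleast_2d(uv):
        d=np.linalg.solve(K,[u[0],u[1],1])[:2]; s=d.copy()
        for _ in range(30): s=d/(1+c["k1"]*(s@s))
        v=rot(c["attitude"])@[s[0],s[1],1]; p=np.array(c["xyz"])
        out.append(p+v*(z-p[2])/v[2])
    return np.array(out)
E
python3 - <<'E'
from h import *
import pickle
for n in ["top","scene"]:
    c=r.camera(n); cv2.imwrite(f"pics/{n}0.png",c["img"]); pickle.dump(c,open(n+"0.pkl","wb")); print(n,c["xyz"],c["attitude"],c["k1"],c["intrinsics"])
s=r.sense(); print(s, r.tip_extent)
E
```

```text
top [ 0.39303379 -0.00628931  1.13311958] [-2.11303157  2.15469977 -0.17942665] -0.16344779816528335 [[544.56235333   0.         318.79611959]
 [  0.         544.56235333 237.86174373]
 [  0.           0.           1.        ]]
scene [1.16349049 0.62571608 0.65856936] [-0.92104189 -2.33434261  1.23175429] -0.104123588593819 [[569.91796651   0.         311.91511293]
 [  0.         569.91796651 247.69834339]
 [  0.           0.           1.        ]]
{'t': 0.1, 'qpos': array([-1.21483674,  0.62923678,  0.03846502,  1.51822527, -0.02697184,
        0.99628363, -0.01999806]), 'joint_velocities': array([ 0.00088242, -0.00192063, -0.00139762, -0.00415483,  0.00079034,
       -0.00058342, -0.00058544]), 'joint_torque': array([ 3.46835470e-03, -5.50794554e+01,  1.14739615e+00, -1.87113941e+01,
       -5.22163126e-02,  1.92573090e-02,  4.89287015e-05]), 'tool_pos': array([0.26585867, 0.59255723, 0.22667101]), 'orientation': array([-6.57534649e-01, -3.07171025e+00,  2.52576110e-03]), 'contact_force': array([-0.19338376, -0.00471571, -0.56065906]), 'wrist_torque': array([-8.99756485e-03, -4.22415779e-02,  4.61549625e-05]), 'opening': 0.9999900568638918} 0.022
```

View pics/top0.png

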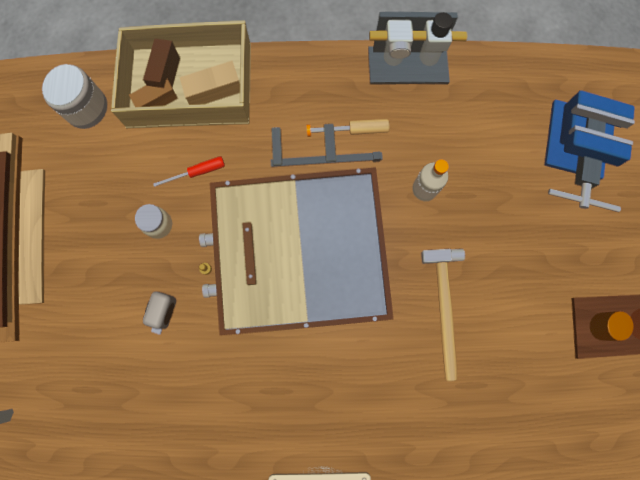

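View pics/scene0.png

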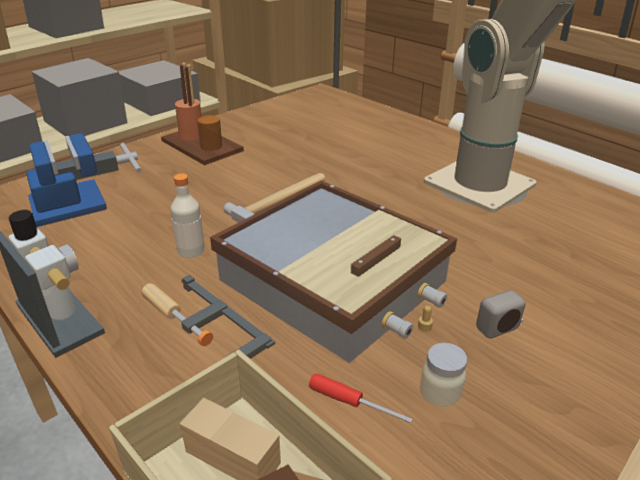

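The top view shows the frame's outer corners at about (210,183), (375,169), (392,318) and (219,333). The strip runs from (247,223) to (252,284), with the couplers on the left. I'll fit the box pose from these.

```bash
cat >> h.py <<'E'
def fitbox(w):
    m=np.array([[.1505,.1655],[.1505,-.1655],[-.1505,-.1655],[-.1505,.1655]])
    a=w[:,:2]; ac=a-a.mean(0); H=m.T@ac
    th=np.arctan2(H[0,1]-H[1,0],H[0,0]+H[1,1]); M=np.array([[np.cos(th),-np.sin(th)],[np.sin(th),np.cos(th)]])
    return a.mean(0),th,M,a-(a.mean(0)+m@M.T)
E
python3 - <<'E'
from h import *
import pickle
c=pickle.load(open("top0.pkl","rb"))
w=px2w(c,[[210,183],[375,169],[392,318],[219,333]],.098)
o,th,M,res=fitbox(w); print(o,th,res)
s=px2w(c,[[247,223],[252,284]],.115)[:,:2]; print("strip in box",(s-o)@M)
def tool(psi): # tool y along box x rotated psi
    y=np.array([np.cos(psi),np.sin(psi),0]); z=np.array([0,0,-1.]); return R.from_matrix(np.c_[np.cross(y,z),y,z]).as_rotvec()
for p in (th,th+np.pi,th-np.pi/2,th+np.pi/2):
    for b in ([0,.12],[0,-.06],[-.1,.09],[.1,.06]):
        q=r.inverse_kinematics([*(o+M@b),.1],tool(p)); print(p,b,None if q is None else np.round(q,2))
i=cv2.resize(c["img"][150:350,190:400],None,fx=3,fy=3,interpolation=cv2.INTER_CUBIC); cv2.imwrite("pics/crop0.png",i)
E
```

```text
[0.54691062 0.03088319] 0.06941225974999243 [[-0.00306936 -0.00146485]
 [-0.00435833  0.00178265]
 [ 0.00340811  0.00097361]
 [ 0.00401958 -0.00129141]]
strip in box [[ 0.05655625  0.09394047]
 [-0.06065521  0.09246467]]
0.06941225974999243 [0, 0.12] [-0.48  0.69  0.24  1.89 -0.28  0.59  0.01]
0.06941225974999243 [0, -0.06] [-0.17  0.68  0.26  1.91 -0.3   0.58  0.36]
0.06941225974999243 [-0.1, 0.09] [-0.47  0.59  0.22  2.17 -0.31  0.42  0.07]
0.06941225974999243 [0.1, 0.06] [-0.35  0.79  0.27  1.63 -0.28  0.76  0.11]
3.2110049133397855 [0, 0.12] [-0.01  0.72 -0.49  1.88  0.52  0.67  2.4 ]
3.2110049133397855 [0, -0.06] [ 0.32  0.71 -0.5   1.9   0.53  0.67  2.71]
3.2110049133397855 [-0.1, 0.09] [-0.01  0.61 -0.44  2.15  0.55  0.49  2.34]
3.2110049133397855 [0.1, 0.06] [ 0.1   0.82 -0.51  1.62  0.5   0.84  2.59]
-1.5013840670449041 [0, 0.12] [-0.7   0.76  0.6   1.9  -0.66  0.69 -1.2 ]
-1.5013840670449041 [0, -0.06] [-0.39  0.76  0.63  1.92 -0.69  0.69 -0.84]
-1.5013840670449041 [-0.1, 0.09] [-0.66  0.64  0.51  2.17 -0.67  0.49 -1.13]
-1.5013840670449041 [0.1, 0.06] [-0.55  0.87  0.64  1.64 -0.65  0.86 -1.14]
1.640208586544889 [0, 0.12] [-0.27  0.67 -0.09  1.89  0.1   0.59  1.22]
1.640208586544889 [0, -0.06] [ 0.07  0.67 -0.1   1.91  0.12  0.58  1.53]
1.640208586544889 [-0.1, 0.09] [-0.26  0.58 -0.07  2.16  0.1   0.41  1.22]
1.640208586544889 [0.1, 0.06] [-0.14  0.78 -0.08  1.62  0.09  0.75  1.37]
```

View pics/crop0.png

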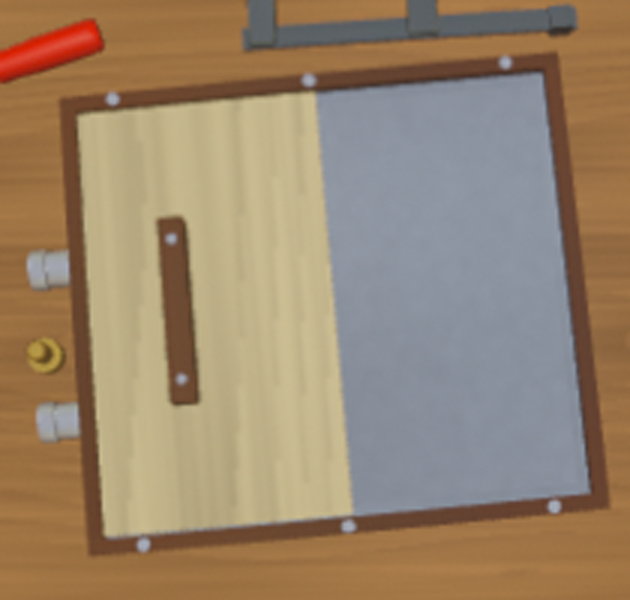

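```bash
cat >> h.py <<'E'
def tool(psi):
    y=np.array([np.cos(psi),np.sin(psi),0]); z=np.array([0,0,-1.]); return R.from_matrix(np.c_[np.cross(y,z),y,z]).as_rotvec()
E
python3 - <<'E'
from h import *
import pickle
c=pickle.load(open("top0.pkl","rb"))
f=lambda p:np.array([190,150])+(np.array(p)+.5)/3-.5
w=px2w(c,f([[60,98],[557,53],[609,508],[89,555]]),.098)
o,th,M,res=fitbox(w); print(o,th,res); np.savez("box.npz",o=o,th=th)
s=(px2w(c,f([[171,217],[184,404]]),.115)[:,:2]-o)@M; print("strip",s)
ys=s[:,1].mean(); xs=s[:,0].mean()
P=lambda x,y,z:[*(o+M@[x,y]),z]
r.gripper_to(0.0)
T=tool(th); y0=ys+.009+.008+.016
r.move_ptp(P(xs,y0,.24),T)
r.move_straight(P(xs,y0,.150)); r.move_straight(P(xs,y0,.124),feed=.06)
print("down",r.sense()["contact_force"])
y=y0
while y>-.06:
    y-=.01; r.move_straight(P(xs,y,.124),feed=.08)
    F=M.T@r.sense()["contact_force"][:2]; print(round(y,3),F.round(1),end=";")
    if F[1]>12: break
print(r.sense()["t"])
r.move_straight(P(xs,y+.01,.124)); r.move_straight(P(xs,y+.01,.26))
c=r.camera("top"); pickle.dump(c,open("top1.pkl","wb"))
cv2.imwrite("pics/top1.png",cv2.resize(c["img"][150:350,190:400],None,fx=3,fy=3,interpolation=cv2.INTER_CUBIC))
c=r.camera("wrist"); cv2.imwrite("pics/w1.png",c["img"])
E
```

```text
[0.54684784 0.03039656] 0.07279750833976072 [[-0.00102637 -0.00074918]
 [-0.00139165  0.00091835]
 [ 0.00095751  0.00072652]
 [ 0.00146051 -0.00089568]]
strip [[ 0.05897633  0.09473331]
 [-0.06070168  0.09507606]]
down [-0.31788644 -0.37955315  0.09136444]
0.118 [0.2 0.9];0.108 [0.8 0.1];0.098 [0.1 0.5];0.088 [-0.5 -0.2];0.078 [ 0.1 -0.2];0.068 [-0.4 -0.5];0.058 [-0.   0.3];0.048 [0.9 0.4];0.038 [-0.1  0.1];0.028 [0.3 0.4];0.018 [-0.   1.2];0.008 [ 0.5 -0.9];-0.002 [0.  0.5];-0.012 [0.5 0.8];-0.022 [-1.1 -0.4];-0.032 [0.5 0.6];-0.042 [0.4 7.2];-0.052 [ 0.4 25. ];9.6583
```

View pics/top1.png

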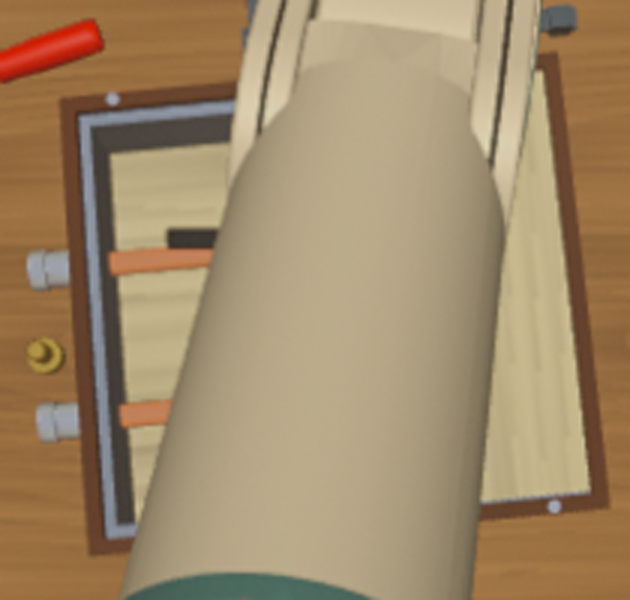

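The cover is at its stop: the wood reaches the right batten, and the force rose to 25 N there. The end of the far lever, at (170,238), looks plain. Next I'll look from above the well.

Run:
```python
from h import *
import pickle
b=np.load("box.npz"); o=b["o"]; th=float(b["th"]); M=rot([0,0,th])[:2,:2]
r.move_ptp([*(o+M@[-.06,.07]),.30],tool(th))
c=r.camera("wrist"); pickle.dump(c,open("w2.pkl","wb")); cv2.imwrite("pics/w2.png",c["img"]); print(c["xyz"])
```

```text
[0.47695605 0.16382109 0.45638461]
```

View pics/w2.png

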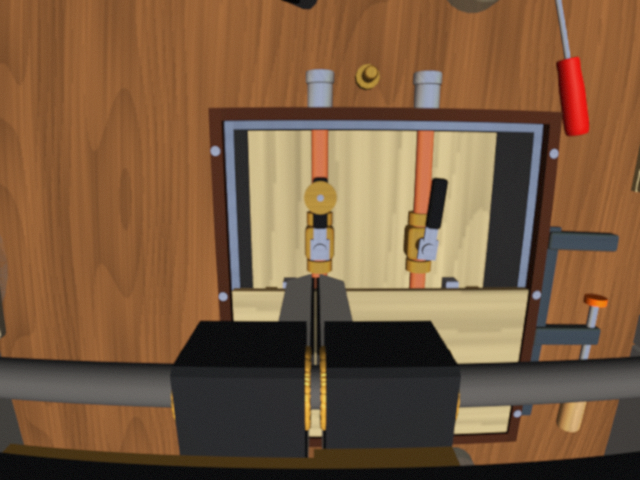

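The near lever carries the brass disc, at (320,197) with its pivot at about (320,250). The far lever is plain and slightly turned. I'll push the near one along an arc, turning the tool with the lever.

Run:
```python
from h import *
import pickle
b=np.load("box.npz"); o=b["o"]; th=float(b["th"]); M=rot([0,0,th])[:2,:2]
c=pickle.load(open("w2.pkl","rb"))
t=(px2w(c,[320,197],.0765)[0,:2]-o)@M; v=(px2w(c,[320,250],.074)[0,:2]-o)@M
pv=np.array([-.057,.035]); print("tag",t,"pivot",v); a0=np.arctan2(*(t-pv)); print("angle",a0)
def go(a,d,z,rho=.052,**k):
    u=np.array([np.sin(a),np.cos(a)]); n=np.array([np.cos(a),-np.sin(a)])
    p=o+M@(pv+rho*u-d*n); T=tool(th+np.pi/2-a)
    if k: r.move_straight([*p,z],T,**k)
    else: r.move_ptp([*p,z],T)
    F=M.T@r.sense()["contact_force"][:2]; return F@n, F@u
assert -.2<a0<.4
go(0,.042,.2); print(go(0,.042,.080,feed=.1), r.sense()["contact_force"].round(1))
for a in np.arange(0,1.75,.07):
    f=go(a,.023,.080,feed=.06); print(round(a,2),np.round(f,1),end=";")
    if f[0]<-30: break
print(r.sense()["t"])
go(a,.045,.080,feed=.1); go(a,.045,.30,feed=.2)
r.move_ptp([*(o+M@[-.06,.07]),.30],tool(th))
c=r.camera("wrist"); cv2.imwrite("pics/w3.png",c["img"]); pickle.dump(c,open("w3.pkl","wb")); print(r.sense()["t"])
```

```text
tag [-0.0554678  0.0858248] pivot [-0.05525037  0.03547355]
angle 0.030137539106212256
(np.float64(-0.625063987990651), np.float64(0.14328109411911286)) [-0.6  0.1  0.1]
0.0 [ 0.2 -0.1];0.07 [-3.4 -0.9];0.14 [-5.  -1.5];0.21 [-5.1 -1.3];0.28 [-4.4 -2.5];0.35 [-3.7 -0.9];0.42 [-5.2 -2. ];0.49 [-4.6 -1.2];0.56 [-5.  -0.9];0.63 [-4.1 -0.8];0.7 [-4.1 -1.2];0.77 [-4.5 -0.6];0.84 [-5.9 -1.5];0.91 [-5.2  0. ];0.98 [-5.1  0.8];1.05 [-5.3 -0.1];1.12 [-5.5 -0.2];1.19 [-4.8 -0.4];1.26 [-5.  -1.2];1.33 [-4.9  0.2];1.4 [-3.5  0.2];1.47 [-4.4  0.2];1.54 [-4.   0.1];1.61 [-5.7 -0.6];1.68 [-12.8  -2.8];20.7417
22.7583
```

View pics/w3.png

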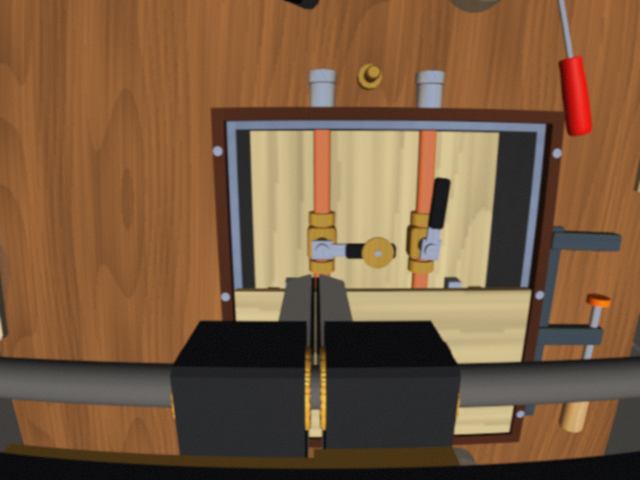

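The tagged lever now points to +x: pivot at (322,250), tag at (378,252). The force rose sharply at the stop, from 5.7 to 12.8 N. The cover is still open and the plain lever hasn't moved, so I'm handing in.

```bash
python3 -c "
from h import *
print(r.sense()['contact_force'].round(1)); r.hand_in()"
```

```text
[-0.6  0.1 -0. ]
the job is handed in; nothing more can be done
```

The air to the tagged outlet is shut off, and I handed the job in at about 23 s of the 45 s allowed; no verdict is reported.

- **Cover:** I pushed it by its strip until the force rose to 25 N at the end batten. It is fully on the fixed half of the box and stayed open.
- **Tagged lever:** It was the near valve. I pushed it clockwise at about 5 N until the force rose to 12.8 N at its stop. The last picture shows it square across its pipe.
- **Everything else:** The plain lever looked unmoved. The bystanders in view of the last picture did too (spare nipple, screwdriver, bar clamp). I took no last picture of the glue bottle, hammer, tape measure or screw jar, but the arm felt no unexpected contact.
- **At hand-in:** The arm was clear, with about 0.6 N of sensor noise. No check failed or disagreed.

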